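# Load and switch on the low counter grill

### The arm

A 6-joint arm with a two-finger parallel gripper is mounted at the origin on the work surface. World frame = base frame: x ahead of the robot, y to its left, z up, the work surface at z = 0. Lengths are in mm, angles in rad, forces in N, time in s.
With the tool pointing down it reaches from about 350 to 875 mm from the base axis. Payload 4.2 kg.
Tool frame: the origin (TCP) lies at the very end of the fingers, on their centre line; the grasp point (between the pads) lies 19 mm behind it (arm.pinch_z is the distance from the TCP to the grasp point, in mm); x points along the fingers, y is the direction in which the jaws open and shut, and the axes are right-handed (so a half turn about x gives the same grasp; the last joint's range is limited). The gripper opens to 85 mm and grips with 20 to 120 N. Pads are 22 mm wide; open, the fingers measure 114 mm over their backs; the gripper's body (76 mm by 85 mm) begins 54 mm behind the grasp point. The pads swing forward as they close: fully open they stand 13 mm farther back than shut.
Start: joints at [1.53, 0.385, 0.008, 0, -1.194, -0.259], TCP at [184.548, 597.111, 231.312] pointing down, gripper open.
Joint ranges: [-3.14, 3.14], [-1.21, 2.06], [-1.07, 1.41], [-3.16, 2.05], [-2.99, -0.16], [-3.1, 3.1]. Speed limits (rad/s): [2.79, 2.79, 3.14, 3.14, 3.14, 3.14].

### API

Orientations are given as a unit quaternion [x, y, z, w].
In Python, from bench import arm gives the robot as it stands.
- The arm moves only by the tool drive_tool, never from a script. Its argument "motion" is a list of rows, each a list of 4 numbers: the shift along the tool's x, y, z in mm, then the turn about the tool's x in degrees. In form: [[dx, dy, dz, spin], ...]. A call has 1 to 10 rows; each row shifts and turns the commanded pose from where the row before left it, along the tool's axes as they then stand; what a row does not reach is not made up. A row lasts 1/12 s, in which the tool goes at most 41.7 mm and 7.16 degrees, less where a joint would pass 70% of its speed; a pose out of reach is approached as far as the arm can. A call with a gripper value outside its range is refused whole. "grip" is the finger opening in mm, from 0 to 85.4, set as the call begins (left out, the last holds). The fingers move at their own pace and stop on an object; the grip force is fixed at half the most. Time passes only in rows, so rows that do not move let the fingers close. It gives the time, the measured TCP pose, the force and the opening at its end, in the units of the state.
- arm.read_state(): the state, without advancing time (a new reading comes with each control period).
- arm.get_image(name): name is "side" or "top"; returns the picture (480x640x3 uint8, red, green, blue); there is no depth.
- arm.calibration(name): a dict with "K" (3x3 intrinsics, pixels), "distortion" ([k1, k2, p1, p2, k3] as OpenCV has them; the pictures are not rectified), "eye" and "attitude" of the camera in the world. Camera axes: x right, y up, looking along -z (the intrinsics and any distortion apply to the point x, -y, -z); pixel columns grow to the right and rows downward; lengths in mm; the calibration is good to about 2 mm. A picture is of the moment at which its call begins. calibration takes no time and is no camera call.
- arm.job_done(): hands the job in, once; it reports no verdict.
The state is a dict: "clock": time; "joints": joint angles; "joint_vel": joint speeds; "joint_efforts": joint torques, N m; "position": TCP position; "ee_rot": TCP orientation; "contact_force": force on the tool from outside, world axes, zero at the start; "wrist_torque": the same for the moment, N m; "gripper_width": finger opening in mm.
Only numpy, scipy, OpenCV 4.12 (cv2) and the standard library are available. Lean on these libraries where they do the work, as an engineer would, in place of code of your own. Each camera call takes 0.05 s, during which the arm holds its last target. There are 200 camera calls.

### The job

Slide every grill pan lying on the counter under the low grill hood, one to a lane, handle towards the open front, until each is fully home against the rear stop. Only then pry up the switch box's cover with the palette knife, open it, push the toggle switch all the way over to its other side, and shut the cover again. Leave the palette knife lying flat on the white cutting board, and do not disturb the bottle, bowl and cup.

Things in the scene. Friction and masses are not known exactly. Their poses are not given: they have to be found in the camera images.
- hood: (All sizes here in mm.) Fixed steel grill hood on the counter, 205 deep x 252 wide x 70 high, open on its -x side (to the robot): three lanes, 72 wide, between 6 mm dividers that reach the roof. Roof underside only 26 above the counter, front edge at x=-45; rear stop at x=+45 (hood goes on to x=160). The counter is the lanes' floor. Origin: on the counter, mid-width; +x points into the lanes.
- lane1 (a point): Place of lane 1, at x=+5, y=-78 mm of the hood, on the counter: where the origin of a pan lies when fully home (80 mm of its handle then stays out in front). Any pan may go in any lane.
- lane2 (a point): Place of lane 2, at x=+5, y=0 mm of the hood, on the counter: where the origin of a pan lies when fully home (80 mm of its handle then stays out in front). Any pan may go in any lane.
- lane3 (a point): Place of lane 3, at x=+5, y=78 mm of the hood, on the counter: where the origin of a pan lies when fully home (80 mm of its handle then stays out in front). Any pan may go in any lane.
- pan1: Sizes in mm. Shallow dark-steel grill pan, one of up to four alike (absent: None): 80 long (x) x 60 wide x 20 high, 0.18 kg, two pale rice cakes fixed in it. A wooden handle 14 wide sticks out of its -x end from x=-40 to -130, from 8 to 20 above the pan's underside. Origin: centre of the pan's underside, handle not counted. Slides easily.
- pan2: Sizes in mm. Shallow dark-steel grill pan, one of up to four alike (absent: None): 80 long (x) x 60 wide x 20 high, 0.18 kg, two pale rice cakes fixed in it. A wooden handle 14 wide sticks out of its -x end from x=-40 to -130, from 8 to 20 above the pan's underside. Origin: centre of the pan's underside, handle not counted. Slides easily.
- pan3: Sizes in mm. Shallow dark-steel grill pan, one of up to four alike (absent: None): 80 long (x) x 60 wide x 20 high, 0.18 kg, two pale rice cakes fixed in it. A wooden handle 14 wide sticks out of its -x end from x=-40 to -130, from 8 to 20 above the pan's underside. Origin: centre of the pan's underside, handle not counted. Slides easily.
- pan4: Sizes in mm. Shallow dark-steel grill pan, one of up to four alike (absent: None): 80 long (x) x 60 wide x 20 high, 0.18 kg, two pale rice cakes fixed in it. A wooden handle 14 wide sticks out of its -x end from x=-40 to -130, from 8 to 20 above the pan's underside. Origin: centre of the pan's underside, handle not counted. Slides easily.
- switchbox: Switch box (mm): fixed, black, 100 deep (x) x 150 wide (y) x 60 high, open-topped under its hinged cover; walls 8 thick, inner floor at z=22. On its front (-x) face a full-width ledge 14 deep has its top at z=52: between it and the cover's lip is an 8 mm slot for a thin blade. Origin: centre of the underside; axes as the world's, turned by its yaw.
- cover (a joint): Angle of the switch box's flat metal cover (120 x 150 x 4 mm, no handle, 0.08 kg) about its hinge along the box's far (+x) top edge: 0 shut, lies on the box; grows as it swings up; 1.6 rad fully open (just past vertical). The stiff hinge stays wherever it is left; about 1 to 1.5 N at the lip moves it.
- cover_lip (a point): Middle of the cover's front lower edge (moves with the cover); shut, it stands 70 mm in front (-x) of the box's centre at height 60, so the lip overhangs the box wall by 20 and the ledge by 6. It is 120 from the hinge.
- cover_hinge (a point): Middle of the hinge axis, 50 mm beyond (+x) the box's centre at height 60; the axis runs along the box's y.
- toggle (a joint): Angle of the small steel toggle switch inside the box: 0 = off, leaning to the box's -y side; 1.0 rad = on, leaning to the box's +y side (the robot's left). Swings in the box's y-z plane and stays where it is left; about 1.2 N at the ball moves it.
- toggle_tip (a point): Centre of the 14 mm ball at the toggle's end, 26 mm from its pivot. The pivot is 10 in front (-x) of the box's centre, at height 22; the ball's centre is 45 above the counter at either end and about 12.5 to the side of the box's middle.
- board: Fixed white plastic cutting board on the counter in front of the switch box, 200 (x) x 140 (y) x 10 mm thick. Origin: centre of its underside.
- knife: Palette knife (mm), 0.09 kg: black handle 100 long (x=-50 to 50) x 22 wide (y) x 16 high (z=0 to 16), then a straight flat stiff steel blade from x=50 to x=150, 26 wide, 3 thick (z=6.5 to 9.5). Origin: centre of the handle's underside; +x points to the blade tip. It balances near x=+16.
- knife_grip (a point): Point in the handle at x=10, z=8 mm of the knife: a good place to hold.
- knife_mid (a point): Middle of the knife's length, at x=50, z=8 mm of the knife, where blade meets handle.
- knife_tip (a point): Tip of the blade, at x=150, z=8 mm of the knife.
- sauce_bottle: Bystander: brown bottle, 60 mm across, 170 high. Leave alone. Origin: centre of its foot.
- bowl: Bystander: white bowl, 100 mm across, 45 high. Leave alone. Origin: centre of its foot.
- steel_cup: Bystander: steel cup, 70 mm across, 80 high. Leave alone. Origin: centre of its foot.

How it is judged:
By the outcome, as a careful person would: the job done as asked, in the order asked, and still so for the second after the job is handed in, with the robot touching nothing.
Of pan1, pan2, pan3, pan4 only 2 to 3 are there at a start; the rules pass over those that are not, and their reading is None.
At some moment in a run one of pan1, pan2, pan3, pan4 may be knocked a few centimetres aside while the robot is not near it.
Once in a run the grip may slacken for a moment while it holds something.
It also fails if it takes over 208 s, if anything falls off the work surface, if the arm or the gripper's body presses on something with over 40 N, if the wrist force passes 120 N, or if a joint passes its speed limit or range.

## Working session

There is one attempt and no reset: what is moved stays moved. The work goes in short steps, Python scripts to look and compute and a tool call to move; the robot and the scene stay as the last step left them, time stands still between calls to the robot, and variables do not carry over. Pictures are saved under pics/ and viewed, about 12 in all and at most 16, crops included, and the job is handed in when it is done.

Besides the shell and the picture viewer there is one more tool, called after "Call:" as a command line: name --pt "numbers of a row" for each row, then --argument value for the rest. drive_tool: Moves the arm, as the interface text tells. Its arguments: {"type":"object","properties":{"motion":{"type":"array"},"grip":{"type":"number"}},"required":["motion"]}

```bash
ls; mkdir -p pics
cat > h.py <<'E'
import numpy as np, cv2, json
from bench import arm
from scipy.spatial.transform import Rotation as R
def cam(n):
    c=arm.calibration(n); K=np.array(c["K"],float); d=np.array(c["distortion"],float)
    a=np.array(c["attitude"],float); Rm=R.from_quat(a).as_matrix() if a.size==4 else a.reshape(3,3)
    return K,d,Rm,np.array(c["eye"],float)
def px2w(n,pts,z):
    K,d,Rm,e=cam(n); u=cv2.undistortPoints(np.array(pts,float).reshape(-1,1,2),K,d).reshape(-1,2)
    r=np.c_[u[:,0],-u[:,1],-np.ones(len(u))]@Rm.T
    z=np.broadcast_to(z,len(u)); return e+r*((z-e[2])/r[:,2])[:,None]
def w2px(n,P):
    K,d,Rm,e=cam(n); q=(np.array(P,float).reshape(-1,3)-e)@Rm; q=q*[1,-1,-1]
    return cv2.projectPoints(q,np.zeros(3),np.zeros(3),K,d)[0].reshape(-1,2)
def shot(n,f,crop=None,s=1):
    im=cv2.cvtColor(arm.get_image(n),cv2.COLOR_RGB2BGR)
    if crop: x0,y0,x1,y1=crop; im=im[y0:y1,x0:x1]
    if s!=1: im=cv2.resize(im,None,fx=s,fy=s,interpolation=cv2.INTER_CUBIC)
    cv2.imwrite("pics/"+f,im)
E
python3 - <<'E'
from h import *
for n in("top","side"):
    shot(n,n+"0.png"); c=arm.calibration(n); print(n,c)
print(arm.read_state(),arm.pinch_z)
E
```

```text
pics
top {'K': array([[568.11344705,   0.        , 313.2870144 ],
       [  0.        , 568.11344705, 242.77259544],
       [  0.        ,   0.        ,   1.        ]]), 'distortion': array([-0.1551813,  0.       ,  0.       ,  0.       ,  0.       ]), 'eye': array([ 254.51046536,   13.7145305 , 1424.68749094]), 'attitude': array([ 0.07664216, -0.07029737, -0.68118115,  0.72469062])}
side {'K': array([[535.00785143,   0.        , 327.9772895 ],
       [  0.        , 535.00785143, 238.95199524],
       [  0.        ,   0.        ,   1.        ]]), 'distortion': array([-0.05605049,  0.        ,  0.        ,  0.        ,  0.        ]), 'eye': array([  486.37323443, -1097.81068235,   722.27873915]), 'attitude': array([ 0.49347611, -0.01636191, -0.00909686,  0.86955785])}
{'clock': 0.1, 'joints': array([ 1.52958806e+00,  3.85479986e-01,  6.73697193e-03, -4.32885700e-04,
       -1.19399312e+00, -2.58595034e-01]), 'joint_vel': array([-0.000353  , -0.00342112,  0.00530743,  0.00144807, -0.00087374,
        0.00205054]), 'joint_efforts': array([-1.80571119e-04, -3.93318093e+01,  1.88931102e+01,  4.19786274e+00,
       -2.54863749e-03,  2.01640539e-06]), 'position': array([184.41534635, 596.61787904, 230.3210993 ]), 'ee_rot': array([-0.69910133,  0.10635293,  0.69923537,  0.10495851]), 'contact_force': array([-0.00812634, -0.01798772,  0.02169042]), 'wrist_torque': array([-0.00025191,  0.01137751,  0.02201677]), 'gripper_width': 85.35305318797556} 18.700000000000003
```

View pics/top0.png

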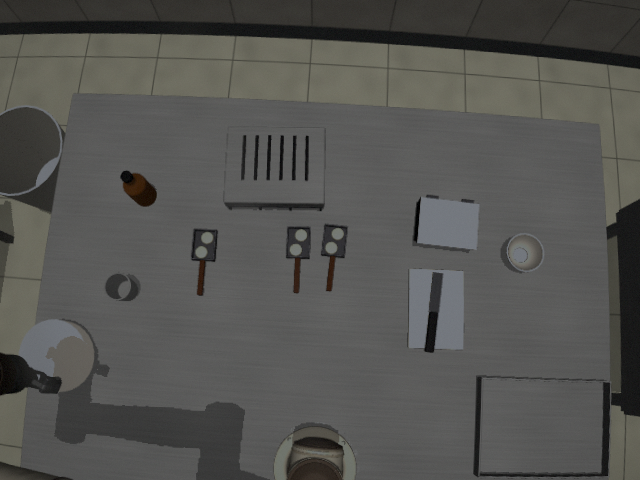

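View pics/side0.png

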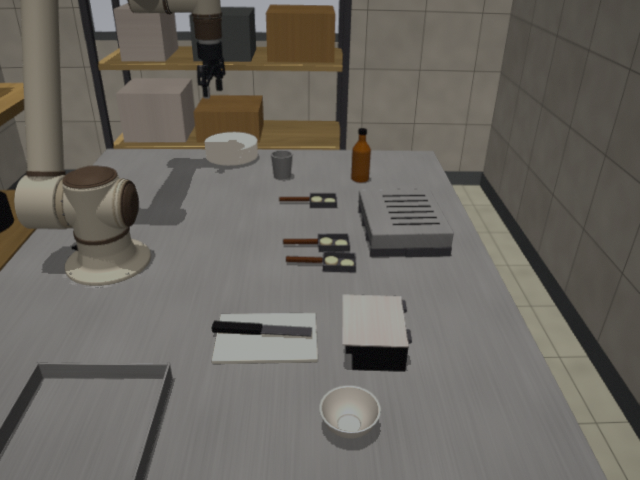

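Top view: three pans with bodies at about (204,245), (299,242), (335,241) and handles towards the robot. The hood is at (275,165) with its front edge at row ~207, the switch box at (447,222), and the knife on the board from (430,350) to (437,273). Next I'll zoom in.

Run:
```python
import cv2,numpy as np
im=cv2.imread("pics/top0.png")
a=im[120:310,180:360]; b=im[180:370,400:485]
o=np.hstack([a,b]); o=cv2.resize(o,None,fx=3,fy=3,interpolation=cv2.INTER_CUBIC)
o=np.clip(o.astype(float)*1.6,0,255).astype(np.uint8); cv2.imwrite("pics/z0.png",o); print(o.shape)
```

```text
(570, 795, 3)
```

View pics/z0.png

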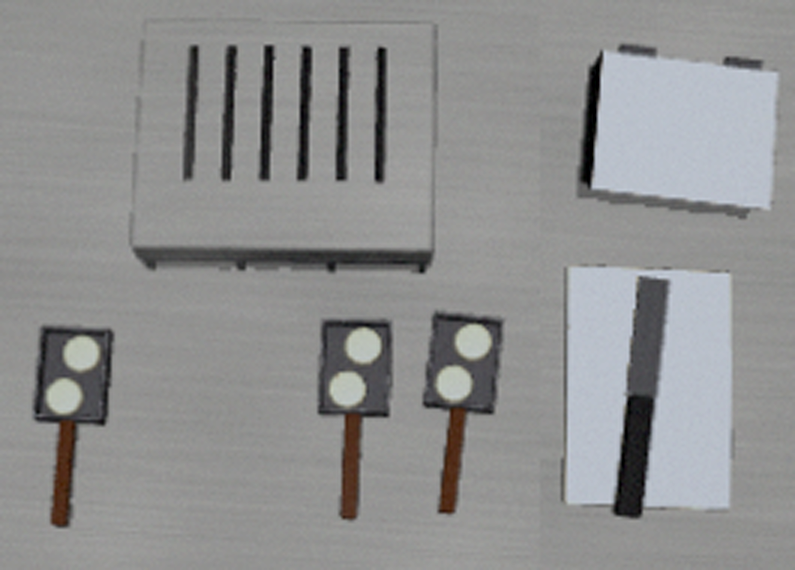

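```bash
cat >> h.py <<'E'
from scipy.optimize import least_squares
def fit(n,local,px,x0=(500,0,0)):
    L=np.array(local,float);px=np.array(px,float)
    def f(v):
        c,s=np.cos(v[2]),np.sin(v[2]); P=np.c_[v[0]+c*L[:,0]-s*L[:,1],v[1]+s*L[:,0]+c*L[:,1],L[:,2]]
        return (w2px(n,P)-px).ravel()
    r=least_squares(f,x0,x_scale=[10,10,.05]); return np.round(r.x,3),round(float(np.sqrt(np.mean(r.fun**2))),2)
def rect(x0,x1,w,z): return [(x1,w,z),(x1,-w,z),(x0,-w,z),(x0,w,z)]  # far-left, far-right, near-right, near-left
PAN=rect(-40,40,30,20)+[(-130,0,20)]
E
python3 - <<'E'
from h import *
A=lambda L:[((x+.5)/3-.5+180,(y+.5)/3-.5+120) for x,y in L]
B=lambda L:[((x-540+.5)/3-.5+400,(y+.5)/3-.5+180) for x,y in L]
for p in([(41,327),(112,331),(106,423),(35,417),(61,524)],[(322,320),(391,320),(389,415),(319,412),(349,517)],[(434,314),(503,319),(495,413),(425,406),(447,512)]):
    print("pan",fit("top",PAN,A(p)))
print("hood",fit("top",rect(-45,160,126,70),A([(145,20),(436,24),(434,248),(133,246)])))
print(px2w("top",A([(150,266),(425,270)]),0))
print("box",fit("top",rect(-70,50,75,64),B([(602,52),(777,72),(770,208),(590,188)])))
print("board",fit("top",rect(-100,100,70,10),B([(567,267),(731,271),(730,508),(565,502)])))
K=[(150,13,19.5),(150,-13,19.5),(-50,-11,26),(-50,11,26),(50,12,22),(50,-12,22)]
print("knife",fit("top",K,B([(640,277),(668,280),(640,517),(613,512),(628,396),(653,398)])))
E
```

```text
pan (array([5.29882e+02, 3.12391e+02, 1.90000e-02]), 0.45)
pan (array([5.51288e+02, 7.44030e+01, 3.30000e-02]), 0.39)
pan (array([ 5.60221e+02, -1.70650e+01, -4.70000e-02]), 0.43)
hood (array([6.80396e+02, 1.40753e+02, 4.80000e-02]), 0.68)
[[633.12245241 259.37924299   0.        ]
 [643.90291779  20.61668909   0.        ]]
box (array([ 6.22842e+02, -2.97120e+02, -5.40000e-02]), 0.42)
board (array([ 4.04298e+02, -2.81512e+02,  2.00000e-02]), 0.4)
knife (array([ 3.44696e+02, -2.67367e+02, -9.60000e-02]), 0.46)
```

```bash
cat >> h.py <<'E'
def pose():
    s=arm.read_state(); Rm=R.from_quat(s["ee_rot"]).as_matrix(); return s,np.array(s["position"]),Rm
def to(x,y,z,yaw,wide=True):
    """spin (deg) so that jaws open across direction yaw, then shift in tool axes after the spin"""
    s,p,Rm=pose(); a=np.arctan2(Rm[1,1],Rm[0,1]); want=yaw+np.pi/2
    d=(want-a+np.pi/2)%np.pi-np.pi/2   # world-yaw change
    sp=-np.degrees(d)                 # tool x points down
    R2=Rm@R.from_euler("x",sp,degrees=True).as_matrix()
    print("spin",round(sp,2),"shift",np.round(R2.T@(np.array([x,y,z])-p),1),"j6",round(s["joints"][5],2),"F",np.round(s["contact_force"],1),"w",round(s["gripper_width"],1),"t",round(s["clock"],1))
E
python3 - <<'E'
from h import *
s,p,Rm=pose(); print(np.round(Rm,3)); to(425,310.4,90,.019)
E
```

```text
[[-0.    -0.295 -0.955]
 [-0.002 -0.955  0.295]
 [-1.     0.002 -0.   ]]
spin -18.28 shift [ 140.8  290.5 -235.2] j6 -0.26 F [-0. -0.  0.] w 85.4 t 0.1
```

Call:
drive_tool --pt "0 0 0 -6.1" --pt "0 0 0 -6.1" --pt "0 0 0 -6.1" --grip 60

```text
clock: 0.35
position: [184.4, 596.8, 230.6]
ee_rot: [-0.707, -0.008, 0.707, -0.009]
contact_force: [-0.3, -0.1, -0.3]
gripper_width: 60.0
```

Call:
drive_tool --pt "10 29 -23.5 0" --pt "10 29 -23.5 0" --pt "10 29 -23.5 0" --pt "10 29 -23.5 0" --pt "10 29 -23.5 0" --pt "10 29 -23.5 0" --pt "10 29 -23.5 0" --pt "10 29 -23.5 0" --pt "10 29 -23.5 0" --pt "10 29 -23.5 0"

```text
clock: 1.18
position: [425.8, 310.1, 130.7]
ee_rot: [-0.707, -0.007, 0.707, -0.007]
contact_force: [0.5, 0.5, -0.3]
gripper_width: 60.0
```

Run:
```python
from h import *
shot("top","t1.png",(170,110,370,310),3); to(425,310.4,5,.019); print(pose()[1])
```

```text
spin -0.29 shift [123.3  -6.2   1.5] j6 0.66 F [ 1.4 -1.5 -0. ] w 60.2 t 1.2
[427.17729766 304.84018235 128.31404616]
```

View pics/t1.png

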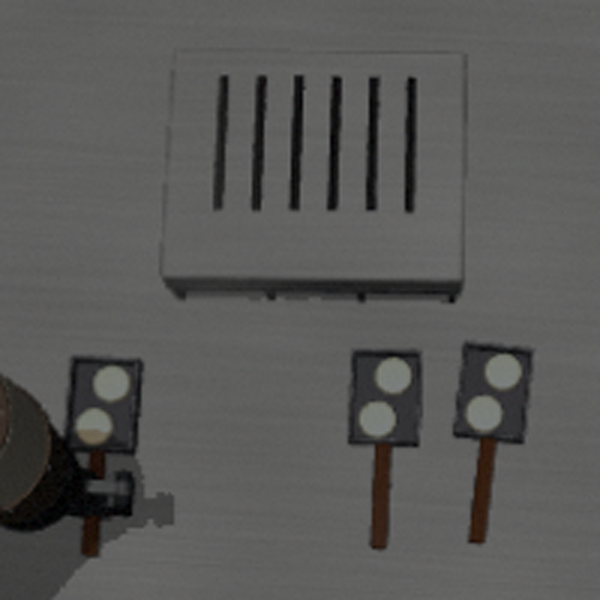

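The image shows the gripper above pan A's handle, with all three pans unchanged. I'll let the arm settle, then go down.

Call:
drive_tool --pt "0 0 0 0" --pt "0 0 0 0" --pt "15 0 0 0" --pt "15 0 0 0" --pt "15 0 0 0" --pt "10 0 0 0" --pt "10 0 0 0" --pt "5 0 0 0" --pt "0 0 0 0" --pt "0 0 0 0"

```text
clock: 2.07
position: [425.2, 312.2, 61.5]
ee_rot: [0.707, 0.007, -0.707, 0.007]
contact_force: [-0.4, 0.4, -0.2]
gripper_width: 60.4
```

Run:
```python
from h import *
to(425,310.4,5,.019); print(pose()[1])
```

```text
spin 0.07 shift [56.5  1.8  0.3] j6 0.65 F [-0.4  0.4 -0.2] w 60.4 t 2.1
[425.23926635 312.22260782  61.48368245]
```

Call:
drive_tool --pt "10 0.6 0 0" --pt "12 0.6 0 0" --pt "12 0.6 0 0" --pt "10 0 0 0" --pt "7 0 0 0" --pt "5 0 0 0" --pt "0 0 0 0" --pt "0 0 0 0"

```text
clock: 2.73
position: [425.4, 310.1, 5.3]
ee_rot: [0.707, 0.007, -0.707, 0.007]
contact_force: [0.8, 1.3, 0.4]
gripper_width: 60.2
```

Call:
drive_tool --pt "0 0 0 0" --pt "0 0 0 0" --pt "0 0 0 0" --pt "0 0 0 0" --pt "0 0 0 0" --pt "0 0 0 0" --grip 5

```text
clock: 3.23
position: [425.5, 310.3, 5.7]
ee_rot: [0.707, 0.007, -0.707, 0.007]
contact_force: [-0.0, 0.8, 1.7]
gripper_width: 12.2
```

Run:
```python
from h import *
s,p,Rm=pose(); print(p)
shot("side","s1.png",(240,150,480,290),3)
# target: pan frame offset: grip at pan x=-105
hx,hy,h=680.4,140.8,.048
def lane(x,y,dx=-105): 
    c,s=np.cos(h),np.sin(h); return hx+c*(x+dx)-s*y, hy+s*(x+dx)+c*y
for y in(78,0,-78):
    for x in(-95,-60,5): print(y,x,np.round(lane(x,y),1))
to(*lane(-95,78),p[2],h)
```

```text
[425.51673102 310.3132185    5.73571463]
78 -95 [476.9 209.1]
78 -60 [511.8 210.8]
78 5 [576.8 213.9]
0 -95 [480.6 131.2]
0 -60 [515.6 132.9]
0 5 [580.5 136. ]
-78 -95 [484.4  53.3]
-78 -60 [519.3  55. ]
-78 5 [584.3  58.1]
spin -1.62 shift [-1.000e-01  1.035e+02 -4.650e+01] j6 0.65 F [0.6 0.  2.5] w 12.2 t 3.3
```

View pics/s1.png

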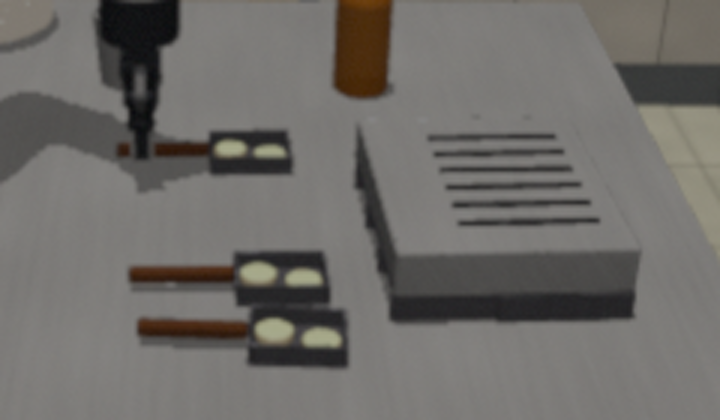

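Call:
drive_tool --pt "0 0 0 -1.6" --pt "0 8 -4 0" --pt "0 15 -7 0" --pt "0 17 -7.5 0" --pt "0 17 -7.5 0" --pt "0 17 -7.5 0" --pt "0 15 -7 0" --pt "0 10 -4 0" --pt "0 4 -2 0" --pt "0 0 0 0"

```text
clock: 4.12
position: [477.2, 208.5, 5.6]
ee_rot: [0.707, 0.016, -0.707, 0.016]
contact_force: [0.7, -1.1, 2.9]
gripper_width: 12.0
```

Call:
drive_tool --pt "0 0 0 0" --pt "0 0 0 0"

```text
clock: 4.28
position: [476.6, 209.3, 5.4]
ee_rot: [0.707, 0.017, -0.707, 0.017]
contact_force: [1.4, -1.7, 4.0]
gripper_width: 12.3
```

Run:
```python
from h import *
S=lambda L:[((x+.5)/3-.5+240,(y+.5)/3-.5+150) for x,y in L]
print("hood side",fit("side",[(-45,-126,70),(160,-126,70),(-45,126,70)],S([(398,250),(633,250),(357,118)])))
PS=rect(-40,40,30,20)
print("B side",fit("side",PS,S([(321,254),(328,292),(240,295),(234,254)])))
hx,hy,h=680.4,140.8,.048
c,s=np.cos(h),np.sin(h); x,y=-200,78; print(np.round([hx+c*x-s*y,hy+s*x+c*y],1))
shot("top","t2.png",(170,110,370,310),3); to(hx+c*x-s*y,hy+s*x+c*y,5.5,h); print(pose()[1])
```

```text
hood side (array([6.78599e+02, 1.47663e+02, 3.30000e-02]), 1.29)
B side (array([5.50887e+02, 6.89350e+01, 5.20000e-02]), 0.86)
[476.9 209.1]
spin -0.02 shift [-0.1  0.4 -0.3] j6 0.89 F [ 0.7 -0.9  3.7] w 12.3 t 4.3
[476.54917218 209.4758861    5.42075345]
```

View pics/t2.png

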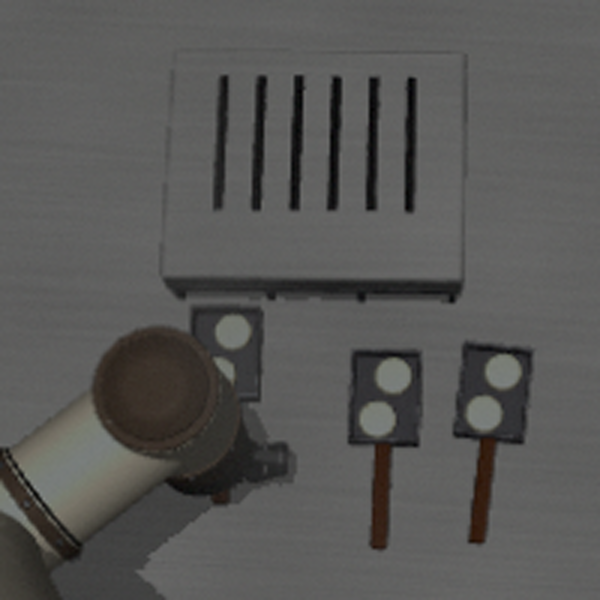

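Run:
```python
from h import *
T=lambda L:[((x+.5)/3-.5+170,(y+.5)/3-.5+110) for x,y in L]
print(np.round(px2w("top",T([(183,296),(272,296),(361,298),(452,300)]),0),1))
print("pan",fit("top",[(40,30,20),(40,-30,20),(-40,-30,20)],T([(192,306),(264,309),(260,400)])))
hx,hy,h=680.4,140.8,.048;c,s=np.cos(h),np.sin(h)
print([np.round([hx+c*-45-s*y,hy+s*-45+c*y],1) for y in(117,39,-39,-117)], [np.round([hx+c*-95-s*y,hy+s*-95+c*y],1) for y in [78]])
```

```text
[[633.3 256.8   0. ]
 [637.9 179.2   0. ]
 [640.7 102.    0. ]
 [643.7  23.2   0. ]]
pan (array([5.80060e+02, 2.11798e+02, 4.20000e-02]), 0.3)
[array([629.8, 255.5]), array([633.6, 177.6]), array([637.3,  99.7]), array([641.1,  21.8])] [array([581.8, 214.2])]
```

Call:
drive_tool --pt "0 -2.5 0 0" --pt "0 0 -4 0" --pt "0 0 -8 0" --pt "0 0 -12 0" --pt "0 0 -14 0" --pt "0 0 -14 0" --pt "0 0 -14 0" --pt "0 0 -12 0" --pt "0 0 -7 0" --pt "0 0 -5 0"

```text
clock: 5.17
position: [566.0, 216.6, 5.2]
ee_rot: [-0.706, -0.017, 0.708, -0.017]
contact_force: [-4.8, 0.0, 5.6]
gripper_width: 12.3
```

Call:
drive_tool --pt "0 0 -3 0" --pt "0 0 -2 0" --pt "0 0 -2 0" --pt "0 0 -2 0" --pt "0 0 0 0"

```text
clock: 5.58
position: [574.6, 217.1, 5.3]
ee_rot: [-0.706, -0.017, 0.707, -0.017]
contact_force: [-2.2, -1.9, 5.8]
gripper_width: 12.1
```

Call:
drive_tool --pt "0 0 -2 0" --pt "0 0 -2 0" --pt "0 0 0 0"

```text
clock: 5.83
position: [576.0, 217.0, 5.2]
ee_rot: [-0.705, -0.016, 0.709, -0.018]
contact_force: [-9.3, 1.1, 9.7]
gripper_width: 11.9
```

Call:
drive_tool --pt "0 0 -1.5 0" --pt "0 0 -1.5 0" --pt "0 0 0 0" --pt "0 0 0 0"

```text
clock: 6.17
position: [576.2, 217.0, 5.0]
ee_rot: [-0.703, -0.016, 0.711, -0.019]
contact_force: [-16.9, 3.7, 12.9]
gripper_width: 12.3
```

Run:
```python
from h import *
s,p,Rm=pose(); print(p,s["contact_force"],s["gripper_width"])
shot("top","t3.png",(170,110,370,310),3)
```

```text
[576.1952028  216.9947546    5.01715045] [-16.87467982   3.71317136  12.91676995] 12.265801119286257
```

View pics/t3.png

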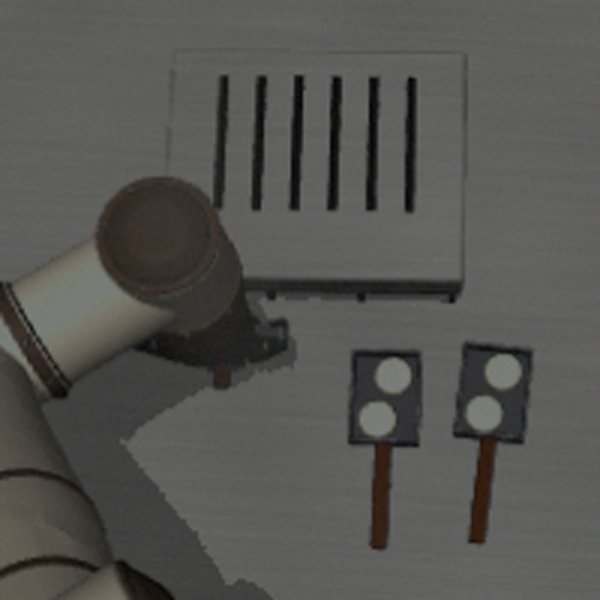

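Call:
drive_tool --pt "0 0 2 0" --pt "0 0 2 0" --pt "0 0 0 0" --pt "0 0 0 0" --pt "0 0 0 0" --grip 40

```text
clock: 6.63
position: [578.5, 216.7, 4.9]
ee_rot: [-0.707, -0.017, 0.707, -0.017]
contact_force: [-0.8, -0.4, 0.1]
gripper_width: 39.6
```

Call:
drive_tool --pt "-5 0 0 0" --pt "-10 0 0 0" --pt "-20 0 0 0" --pt "-20 0 5 0" --pt "-20 0 15 0" --pt "-10 10 25 0" --pt "0 20 25 0" --pt "0 25 20 0" --pt "0 30 15 0" --pt "0 25 10 0" --grip 60

```text
clock: 7.47
position: [467.1, 99.9, 91.5]
ee_rot: [0.707, 0.017, -0.707, 0.017]
contact_force: [0.6, -0.3, -0.1]
gripper_width: 60.0
```

Call:
drive_tool --pt "0 15 5 0" --pt "0 10 3 0" --pt "0 5 2 0" --pt "0 0 0 0" --pt "0 0 0 0" --pt "0 0 0 0"

```text
clock: 7.97
position: [461.0, 71.7, 90.3]
ee_rot: [0.707, 0.017, -0.707, 0.017]
contact_force: [0.5, 0.8, 0.8]
gripper_width: 60.0
```

```bash
cat >> h.py <<'E'
def handles(n="top",z=20,dbg=False):
    """brown handles: end points (near,far) in world and yaw, longest side"""
    im=cv2.cvtColor(arm.get_image(n),cv2.COLOR_RGB2HSV)
    m=((im[...,0]<14)&(im[...,1]>110)&(im[...,2]>25)).astype(np.uint8)
    N,lab,st,cen=cv2.connectedComponentsWithStats(m)
    for i in range(1,N):
        if st[i,4]<25: continue
        ys,xs=np.nonzero(lab==i); P=px2w(n,np.c_[xs,ys],z)[:,:2]
        if np.ptp(P,axis=0).max()>160: continue
        c=P.mean(0); u,sv,vt=np.linalg.svd(P-c,full_matrices=False); d=vt[0]*np.sign(vt[0][0]); t=(P-c)@d
        print("handle px",np.round(cen[i]),"near",np.round(c+d*t.min(),1),"far",np.round(c+d*t.max(),1),"yaw",round(float(np.arctan2(d[1],d[0])),3),"n",st[i,4])
E
python3 - <<'E'
from h import *
handles(); handles("side"); to(446,71,5,.033); print(pose()[1])
E
```

```text
handle px [141. 192.] near [643.8 455.3] far [675.2 547.8] yaw 1.243 n 270
handle px [330. 273.] near [432.8  -8.9] far [520.2 -13.8] yaw -0.056 n 159
handle px [296. 286.] near [422.9  72.1] far [453.6  72.1] yaw -0.003 n 53
handle px [346. 214.] near [552.9 208.6] far [633.9 215.6] yaw 0.086 n 106
handle px [300. 241.] near [425.5  67.5] far [509.6  68.1] yaw 0.008 n 168
handle px [303. 259.] near [433.4 -15. ] far [517.9 -18. ] yaw -0.035 n 168
spin 0.88 shift [85.2  0.1 14.6] j6 1.11 F [-0.7 -0.  -0.2] w 60.1 t 8.1
[460.61775628  71.62999638  90.17126351]
```

Call:
drive_tool --pt "5 0 7 0.9" --pt "12 0 7 0" --pt "14 0 0 0" --pt "15 0 0 0" --pt "14 0 0 0" --pt "12 0 0 0" --pt "8 0 0 0" --pt "5 0 0 0" --pt "0 0 0 0" --pt "0 0 0 0"

```text
clock: 8.9
position: [446.1, 70.5, 5.3]
ee_rot: [-0.707, -0.011, 0.707, -0.011]
contact_force: [-0.6, -0.4, 0.0]
gripper_width: 59.7
```

Call:
drive_tool --pt "0 0 0 0" --pt "0 0 0 0" --pt "0 0 0 0" --pt "0 0 0 0" --pt "0 0 0 0" --pt "0 0 0 0" --grip 5

```text
clock: 9.4
position: [446.5, 70.5, 5.7]
ee_rot: [0.707, 0.011, -0.707, 0.011]
contact_force: [0.1, 0.6, 2.3]
gripper_width: 12.3
```

Run:
```python
from h import *
hx,hy,h=682,141.8,.047;c,s=np.cos(h),np.sin(h)
print(pose()[1])
for y in (0,-78):
  for x in(-200,-102): print(y,x,np.round([hx+c*x-s*y,hy+s*x+c*y],1))
to(hx+c*-200,hy+s*-200,5,h)
```

```text
[446.49376115  70.45978893   5.7102647 ]
0 -200 [482.2 132.4]
0 -102 [580.1 137. ]
-78 -200 [485.9  54.5]
-78 -102 [583.8  59.1]
spin -0.87 shift [  0.8 -60.2 -38.6] j6 1.08 F [0.1 0.6 2.3] w 12.3 t 9.4
```

Call:
drive_tool --pt "0 -4 -2 -0.9" --pt "0 -8 -5 0" --pt "0 -11 -7 0" --pt "0 -12 -8 0" --pt "0 -11 -7 0" --pt "0 -8 -5 0" --pt "0 -5 -3 0" --pt "0 -2 -1.5 0" --pt "0 0 0 0" --pt "0 0 0 0"

```text
clock: 10.23
position: [482.4, 133.7, 5.4]
ee_rot: [0.708, 0.018, -0.706, 0.017]
contact_force: [-1.2, 1.3, 4.5]
gripper_width: 12.5
```

Run:
```python
from h import *
to(482.2,133,5,.047); shot("top","t4.png",(170,110,370,310),3); handles("side")
```

```text
spin 0.08 shift [0.4 0.7 0.3] j6 1.02 F [-1.2  1.3  4.5] w 12.5 t 10.2
handle px [346. 214.] near [552.9 208.7] far [633.2 215.5] yaw 0.085 n 105
handle px [321. 229.] near [496.3 125.2] far [546.1 130.7] yaw 0.109 n 76
handle px [303. 259.] near [433.4 -14.9] far [517.9 -18.2] yaw -0.039 n 165
```

View pics/t4.png

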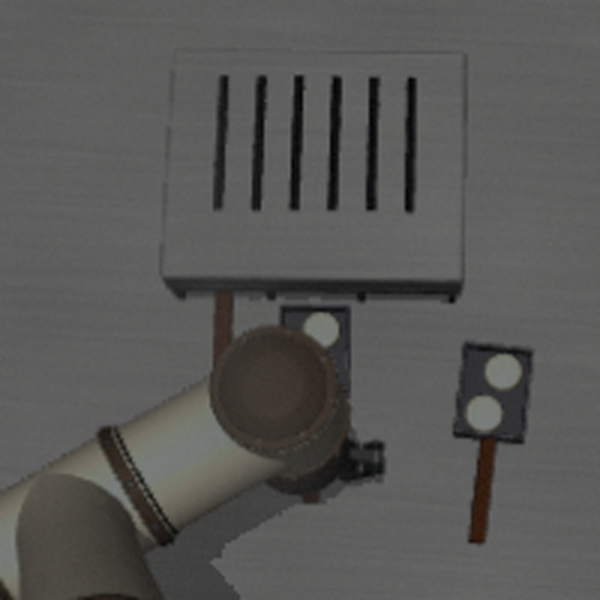

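Pan B's front edge, (281–351, 307), is centred between the divider feet at 272 and 361, so I'll push it in.

Call:
drive_tool --pt "0 0 -4 0" --pt "0 0 -8 0" --pt "0 0 -12 0" --pt "0 0 -14 0" --pt "0 0 -14 0" --pt "0 0 -14 0" --pt "0 0 -12 0" --pt "0 0 -7 0" --pt "0 0 -5 0" --pt "0 0 -2 0"

```text
clock: 11.17
position: [573.7, 136.7, 5.3]
ee_rot: [-0.706, -0.016, 0.707, -0.017]
contact_force: [-2.9, 0.1, 6.0]
gripper_width: 12.7
```

Call:
drive_tool --pt "0 0 -2 0" --pt "0 0 -2 0" --pt "0 0 -2 0" --pt "0 0 -1 0" --pt "0 0 0 0"

```text
clock: 11.58
position: [579.5, 136.9, 5.3]
ee_rot: [-0.706, -0.016, 0.708, -0.017]
contact_force: [-4.6, -0.2, 6.3]
gripper_width: 12.3
```

Call:
drive_tool --pt "0 0 -2 0" --pt "0 0 -2 0" --pt "0 0 0 0"

```text
clock: 11.83
position: [579.7, 136.8, 5.1]
ee_rot: [-0.703, -0.016, 0.711, -0.018]
contact_force: [-14.6, 3.3, 12.8]
gripper_width: 12.6
```

Call:
drive_tool --pt "0 0 2 0" --pt "0 0 2 0" --pt "0 0 0 0" --pt "0 0 0 0" --pt "0 0 0 0" --grip 40

```text
clock: 12.25
position: [580.9, 137.5, 5.0]
ee_rot: [-0.707, -0.017, 0.707, -0.017]
contact_force: [0.4, -0.4, -0.2]
gripper_width: 39.9
```

Call:
drive_tool --pt "-5 0 0 0" --pt "-10 0 0 0" --pt "-20 0 0 0" --pt "-20 0 5 0" --pt "-20 5 15 0" --pt "-10 15 20 0" --pt "0 22 20 0" --pt "0 25 20 0" --pt "0 25 15 0" --pt "0 25 10 0" --grip 60

```text
clock: 13.08
position: [479.9, 14.9, 91.5]
ee_rot: [0.707, 0.017, -0.707, 0.017]
contact_force: [-0.5, 0.5, 0.2]
gripper_width: 60.5
```

Call:
drive_tool --pt "0 15 4 2.8" --pt "0 10 3 2.8" --pt "0 5 2 0" --pt "0 0 0 0" --pt "0 0 0 0" --pt "0 0 0 0"

```text
clock: 13.58
position: [473.4, -13.6, 90.7]
ee_rot: [0.707, -0.017, -0.707, -0.017]
contact_force: [-0.3, 0.5, 0.4]
gripper_width: 60.0
```

Run:
```python
from h import *
handles(); handles("side"); to(458,-10.3,5,-.053); print(pose()[1])
```

```text
handle px [141. 192.] near [641.2 456.5] far [680.2 542.6] yaw 1.147 n 305
handle px [275. 221.] near [564.8 135.1] far [635.7 138.6] yaw 0.05 n 123
handle px [329. 284.] near [432.8  -9. ] far [466.7 -10.9] yaw -0.054 n 60
handle px [346. 214.] near [552.9 208.7] far [633.2 215.5] yaw 0.085 n 105
handle px [350. 229.] near [557.4 129.8] far [637.  134.3] yaw 0.056 n 125
handle px [303. 259.] near [433.4 -15.1] far [517.9 -17.8] yaw -0.033 n 168
spin 0.24 shift [85.4 -2.4 15.3] j6 1.21 F [ 0.2 -0.8 -0.7] w 60.3 t 13.7
[473.16613541 -13.55889657  90.40683544]
```

Call:
drive_tool --pt "5 -1.2 7 0" --pt "12 -1.2 8 0" --pt "14 0 0 0" --pt "15 0 0 0" --pt "14 0 0 0" --pt "12 0 0 0" --pt "8 0 0 0" --pt "5 0 0 0" --pt "0 0 0 0" --pt "0 0 0 0"

```text
clock: 14.52
position: [457.9, -10.9, 5.3]
ee_rot: [-0.707, 0.018, 0.707, 0.018]
contact_force: [0.3, 0.9, -0.2]
gripper_width: 60.2
```

Call:
drive_tool --pt "0 0 0 0" --pt "0 0 0 0" --pt "0 0 0 0" --pt "0 0 0 0" --pt "0 0 0 0" --pt "0 0 0 0" --grip 5

```text
clock: 15.02
position: [458.2, -10.9, 5.7]
ee_rot: [0.707, -0.018, -0.707, -0.018]
contact_force: [-1.1, 0.6, 2.8]
gripper_width: 12.3
```

Run:
```python
from h import *
print(pose()[1]); to(485.9,56,5,.047)
```

```text
[458.18844181 -10.92415877   5.68207516]
spin -5.56 shift [  0.7 -65.5 -30.8] j6 1.19 F [-1.1  0.6  2.8] w 12.3 t 15.0
```

Call:
drive_tool --pt "0 -4 -2 -2.8" --pt "0 -9 -4 -2.8" --pt "0 -12 -6 0" --pt "0 -12.5 -6 0" --pt "0 -12 -6 0" --pt "0 -8 -4 0" --pt "0 -5 -2 0" --pt "0 -2 -1 0" --pt "0 0 0 0" --pt "0 0 0 0"

```text
clock: 15.85
position: [487.4, 55.2, 5.5]
ee_rot: [0.708, 0.018, -0.706, 0.017]
contact_force: [0.2, 1.1, 3.1]
gripper_width: 12.3
```

Run:
```python
from h import *
to(485.9,55,5,.047); shot("top","t5.png",(170,110,370,310),3)
```

```text
spin 0.09 shift [0.5 0.1 1.5] j6 1.17 F [0.2 1.1 3.1] w 12.3 t 15.8
```

View pics/t5.png

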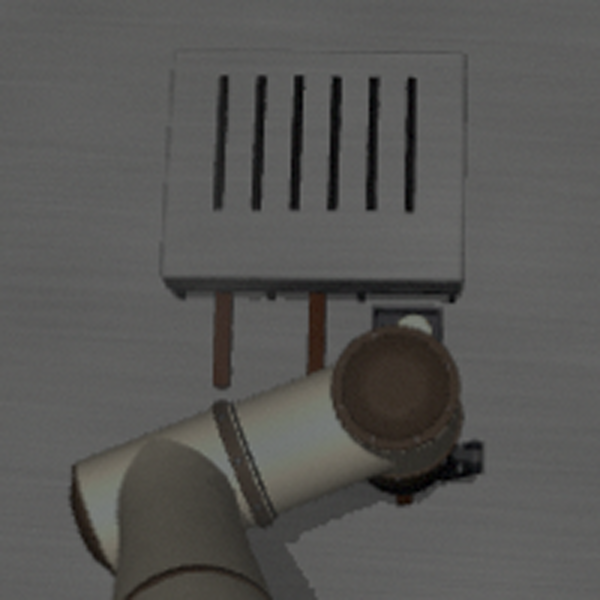

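Pan C's front edge, (374–442, 309), is centred between the feet at 361 and 452, so I'll push it in.

Call:
drive_tool --pt "0 0 -4 0" --pt "0 0 -8 0" --pt "0 0 -12 0" --pt "0 0 -14 0" --pt "0 0 -14 0" --pt "0 0 -14 0" --pt "0 0 -12 0" --pt "0 0 -7 0" --pt "0 0 -5 0" --pt "0 0 -2 0"

```text
clock: 16.73
position: [578.2, 58.1, 5.3]
ee_rot: [-0.706, -0.016, 0.708, -0.017]
contact_force: [-4.2, 0.4, 6.7]
gripper_width: 12.2
```

Call:
drive_tool --pt "0 0 -2 0" --pt "0 0 -2 0" --pt "0 0 -2 0" --pt "0 0 -1 0" --pt "0 0 0 0"

```text
clock: 17.15
position: [584.7, 58.4, 5.3]
ee_rot: [-0.706, -0.016, 0.708, -0.017]
contact_force: [-3.3, -0.5, 5.1]
gripper_width: 12.1
```

Call:
drive_tool --pt "0 0 -2 0" --pt "0 0 -2 0" --pt "0 0 0 0"

```text
clock: 17.4
position: [585.2, 58.2, 5.0]
ee_rot: [-0.703, -0.016, 0.71, -0.017]
contact_force: [-11.2, 2.7, 11.2]
gripper_width: 12.3
```

Call:
drive_tool --pt "0 0 2 0" --pt "0 0 2 0" --pt "0 0 0 0" --pt "0 0 0 0" --pt "0 0 0 0" --grip 40

```text
clock: 17.82
position: [585.7, 59.1, 5.0]
ee_rot: [-0.707, -0.017, 0.707, -0.017]
contact_force: [-0.1, 0.5, 1.1]
gripper_width: 40.0
```

Call:
drive_tool --pt "-5 0 0 0" --pt "-10 0 0 0" --pt "-20 0 0 0" --pt "-25 5 5 0" --pt "-25 10 10 0" --pt "-10 20 15 0" --pt "0 25 20 0" --pt "0 30 23 0" --pt "0 30 23 0" --pt "0 30 23 0" --grip 60

```text
clock: 18.65
position: [473.1, -97.3, 101.5]
ee_rot: [0.708, 0.017, -0.706, 0.017]
contact_force: [1.0, -0.3, -0.0]
gripper_width: 59.9
```

Call:
drive_tool --pt "0 30 23 2" --pt "0 30 20 2" --pt "0 30 20 2" --pt "0 30 15 2" --pt "0 25 10 0" --pt "0 20 8 0" --pt "0 10 5 0" --pt "0 5 2 0" --pt "0 0 0 0" --pt "0 0 0 0"

```text
clock: 19.48
position: [365.3, -273.7, 100.8]
ee_rot: [0.707, -0.033, -0.706, -0.033]
contact_force: [0.7, 0.0, 0.3]
gripper_width: 59.8
```

Run:
```python
from h import *
handles(); handles("side"); to(354.6,-268.3,12,-.096); print(pose()[1])
a=cv2.cvtColor(arm.get_image("top"),cv2.COLOR_RGB2BGR)[180:370,390:490]; b=cv2.cvtColor(arm.get_image("side"),cv2.COLOR_RGB2BGR)[290:380,200:420]
a=cv2.resize(a,None,fx=3,fy=3,interpolation=2);b=cv2.resize(b,None,fx=2.2,fy=2.2,interpolation=2)
o=np.zeros((570,300+b.shape[1],3),np.uint8);o[:,:300]=a;o[:b.shape[0],300:]=b
cv2.imwrite("pics/k1.png",np.clip(o*1.5,0,255).astype(np.uint8)); print(o.shape)
```

```text
handle px [143. 193.] near [626.2 468.3] far [692.  512.3] yaw 0.589 n 202
handle px [128. 188.] near [657.5 524. ] far [681.1 539.2] yaw 0.573 n 41
handle px [275. 223.] near [557.  134.5] far [635.7 138.6] yaw 0.052 n 141
handle px [306. 223.] near [559.2  56.4] far [640.5  60.1] yaw 0.045 n 135
handle px [346. 214.] near [552.9 208.7] far [633.2 215.5] yaw 0.085 n 105
handle px [350. 229.] near [557.3 129.3] far [637.3 134.4] yaw 0.064 n 126
handle px [354. 244.] near [561.3  50.1] far [641.4  54.9] yaw 0.06 n 145
spin 0.29 shift [88.6 -3.9 11.3] j6 1.76 F [-0.4  0.2 -0.3] w 59.9 t 19.6
[ 365.42470385 -273.21038506  100.60934125]
(570, 784, 3)
```

View pics/k1.png

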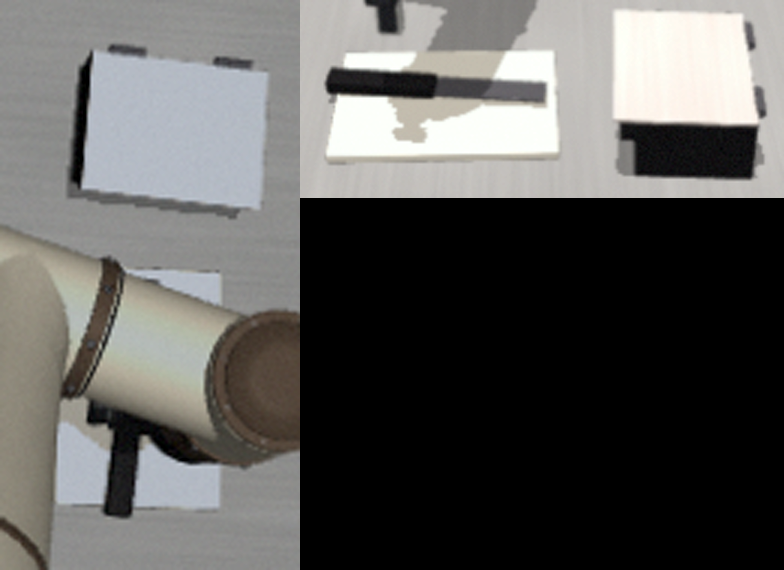

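All three handles show about 80 mm in front of the hood, so the pans are home. The knife is unmoved and the gripper is above it, so I'll go down and grasp it.

Call:
drive_tool --pt "5 -2 6 0.3" --pt "12 -2 5 0" --pt "15 0 0 0" --pt "15 0 0 0" --pt "15 0 0 0" --pt "12 0 0 0" --pt "8 0 0 0" --pt "4 0 0 0" --pt "0 0 0 0" --pt "0 0 0 0"

```text
clock: 20.52
position: [354.5, -268.6, 14.5]
ee_rot: [0.706, -0.034, -0.706, -0.034]
contact_force: [-0.6, -0.1, 0.3]
gripper_width: 60.2
```

Run:
```python
from h import *
print(pose()[1]); to(354.6,-268.3,12,-.096)
```

```text
[ 354.48683739 -268.60030807   14.45385649]
spin -0.05 shift [ 2.5 -0.3 -0.1] j6 1.75 F [-0.6 -0.1  0.3] w 60.2 t 20.5
```

Call:
drive_tool --pt "1 0 0 0" --pt "1 0 0 0" --pt "0 0 0 0"

```text
clock: 20.77
position: [354.5, -268.7, 12.7]
ee_rot: [0.707, -0.034, -0.706, -0.034]
contact_force: [-0.6, -0.5, 0.1]
gripper_width: 59.7
```

Call:
drive_tool --pt "0 0 0 0" --pt "0 0 0 0" --pt "0 0 0 0" --pt "0 0 0 0" --pt "0 0 0 0" --pt "0 0 0 0" --grip 10

```text
clock: 21.27
position: [354.5, -268.8, 12.7]
ee_rot: [0.706, -0.034, -0.706, -0.034]
contact_force: [-1.4, 0.6, 5.0]
gripper_width: 20.4
```

Call:
drive_tool --pt "-3 0 0 0" --pt "-6 0 0 0" --pt "-8 0 0 0" --pt "-8 0 0 0" --pt "-8 0 0 -0.8" --pt "-4 0 0 -0.8" --pt "-2 0 0 -0.8" --pt "0 0 0 0" --pt "0 0 0 0"

```text
clock: 22.02
position: [354.2, -268.6, 51.4]
ee_rot: [0.707, -0.02, -0.707, -0.02]
contact_force: [-0.3, 0.6, -0.5]
gripper_width: 20.2
```

Run:
```python
from h import *
bx,by,b=622.8,-297.1,-.054;c,s=np.cos(b),np.sin(b)
x=-235; to(bx+c*x,by+s*x,50.4,b); print(pose()[1])
```

```text
spin -0.09 shift [  1.   13.9 -34.8] j6 1.8 F [-0.3  0.6 -0.5] w 20.2 t 22.0
[ 354.17325531 -268.61822877   51.36467934]
```

Call:
drive_tool --pt "0 2 -5 0" --pt "0.5 4 -9 0" --pt "0 4 -10 0" --pt "0 3 -7 0" --pt "0 1 -3 0" --pt "0 0 -1 0" --pt "0 0 0 0" --pt "0 0 0 0"

```text
clock: 22.68
position: [387.9, -284.4, 50.6]
ee_rot: [-0.707, 0.02, 0.707, 0.02]
contact_force: [-0.0, -0.4, -1.0]
gripper_width: 20.3
```

Run:
```python
from h import *
bx,by,b=622.8,-297.1,-.054;c,s=np.cos(b),np.sin(b)
x=-235; to(bx+c*x,by+s*x,50.4,b); p=pose()[1];print(p)
a=cv2.cvtColor(arm.get_image("top"),cv2.COLOR_RGB2BGR)[180:300,400:490]; g=cv2.cvtColor(arm.get_image("side"),cv2.COLOR_RGB2BGR)[280:380,230:420]
a=cv2.resize(a,None,fx=4,fy=4,interpolation=2);g=cv2.resize(g,None,fx=4,fy=4,interpolation=2)
cv2.imwrite("pics/k2.png",np.clip(g*1.3,0,255).astype(np.uint8)); cv2.imwrite("pics/k2t.png",np.clip(a*1.5,0,255).astype(np.uint8))
# expected pixels: blade tip near-side upper edge, handle/blade junction, lip near corner
def L(x,y): return [bx+c*x-s*y,by+s*x+c*y]
zc=p[2]-2.7
pts=[L(-95,-13)+[zc+8],L(-195,-13)+[zc+8],L(-70,-75)+[60],L(-70,-75)+[64],L(-64,-75)+[52]]
print(np.round((w2px("side",pts)-[230,280])*4,0))
pts=[L(-95,13)+[zc+8],L(-95,-13)+[zc+8],L(-70,75)+[64],L(-70,-75)+[64]]
print(np.round((w2px("top",pts)-[400,180])*4,0))
```

```text
spin -0.09 shift [ 0.2  0.  -0.2] j6 1.81 F [-0.  -0.4 -1. ] w 20.3 t 22.7
[ 387.93966549 -284.38461321   50.57037674]
[[397. 182.]
 [189. 175.]
 [450. 265.]
 [450. 258.]
 [462. 278.]]
[[160. 305.]
 [201. 309.]
 [ 66. 251.]
 [305. 279.]]
```

View pics/k2.png

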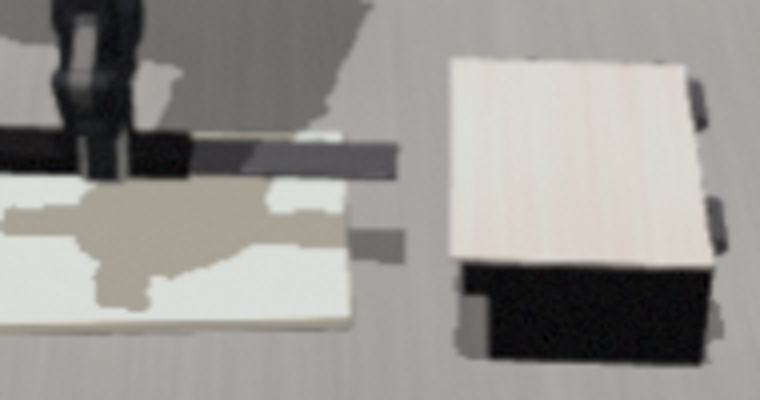

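The side view shows the blade level and on prediction: tip at (397,180), junction at (190,175). The box corner is at (450,256) against a predicted (450,258). I'll insert the blade.

Call:
drive_tool --pt "0 0 -3 0" --pt "0 0 -5 0" --pt "0 0 -5 0" --pt "0 0 -5 0" --pt "0 0 -5 0" --pt "0 0 -5 0" --pt "0 0 -4 0" --pt "0 0 -2 0" --pt "0 0 0 0"

```text
clock: 23.53
position: [423.0, -286.5, 50.7]
ee_rot: [0.707, -0.02, -0.707, -0.019]
contact_force: [-0.4, -0.4, -1.7]
gripper_width: 20.2
```

Call:
drive_tool --pt "0 0 -2 0" --pt "0 0 -2 0" --pt "0 0 -1 0" --pt "0 0 0 0" --pt "0 0 0 0"

```text
clock: 23.95
position: [427.3, -286.7, 50.8]
ee_rot: [-0.707, 0.02, 0.707, 0.02]
contact_force: [0.2, -0.3, -0.1]
gripper_width: 20.5
```

Call:
drive_tool --pt "-2 0 0 0" --pt "-3 0 0 0" --pt "-5 0 -0.5 0" --pt "-6 0 -0.8 0" --pt "-6 0 -1 0" --pt "-6 0 -1.2 0" --pt "-5.6 0 -1.2 0" --pt "0 0 0 0"

```text
clock: 24.62
position: [433.2, -287.4, 86.0]
ee_rot: [0.708, -0.02, -0.706, -0.019]
contact_force: [0.3, -0.7, -1.6]
gripper_width: 20.4
```

Call:
drive_tool --pt "-6 0 -2 0" --pt "-7 0 -3 0" --pt "-7 0 -4 0" --pt "-8 0 -4.6 0" --pt "-6 0 -5 0" --pt "-6 0 -5.5 0" --pt "-5.5 0 -5.5 0" --pt "-5.4 0 -5.4 0" --pt "0 0 0 0" --pt "0 0 0 0"

```text
clock: 25.45
position: [468.2, -289.1, 135.8]
ee_rot: [0.708, -0.02, -0.706, -0.019]
contact_force: [0.2, -0.6, -0.9]
gripper_width: 20.6
```

Run:
```python
from h import *
p=pose()[1];print(p)
g=cv2.cvtColor(arm.get_image("side"),cv2.COLOR_RGB2BGR)[230:380,230:430]
g=cv2.resize(g,None,fx=4,fy=4,interpolation=2); cv2.imwrite("pics/k3.png",np.clip(g*1.2,0,255).astype(np.uint8))
```

```text
[ 468.19833837 -289.08500416  135.761666  ]
```

View pics/k3.png

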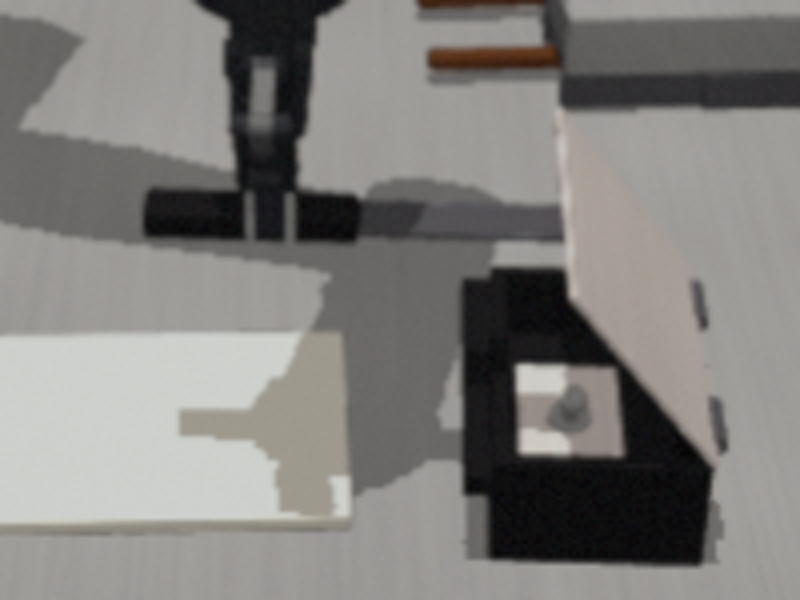

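The cover is lifted to about 0.9 rad with the blade held under it, and the toggle is visible at (570,408). I'll continue along the arc.

Call:
drive_tool --pt "-5 0 -6 0" --pt "-4.5 0 -7 0" --pt "-3.5 0 -7 0" --pt "-3 0 -7.5 0" --pt "-2.5 0 -7.5 0" --pt "-2 0 -7.5 0" --pt "-1 0 -7.5 0" --pt "0 0 -7 0" --pt "0 0 -4 0" --pt "0 0 0 0"

```text
clock: 26.33
position: [529.3, -292.5, 156.7]
ee_rot: [0.707, -0.02, -0.706, -0.019]
contact_force: [0.4, 0.4, -1.0]
gripper_width: 20.3
```

Call:
drive_tool --pt "0 0 -3 0" --pt "0 0 -2 0" --pt "0 0 -2 0" --pt "0 0 -2 0" --pt "0 0 0 0"

```text
clock: 26.75
position: [535.8, -292.7, 156.4]
ee_rot: [-0.706, 0.019, 0.708, 0.02]
contact_force: [-3.6, 0.5, -0.7]
gripper_width: 20.4
```

Call:
drive_tool --pt "0 0 5 0" --pt "0 0 10 0" --pt "0 -1 20 0" --pt "0 -1 25 0" --pt "0 -2 25 0" --pt "0 -2 25 -1.4" --pt "0 -2 25 -1.4" --pt "0 -2 20 -1.4" --pt "0 -1 12 0" --pt "0 0 5 0"

```text
clock: 27.58
position: [363.8, -274.9, 157.3]
ee_rot: [0.708, 0.006, -0.707, 0.006]
contact_force: [0.1, 0.1, -1.2]
gripper_width: 20.2
```

Call:
drive_tool --pt "5 0 0 0" --pt "15 0 0 0" --pt "20 0 0 0" --pt "20 0 0 0" --pt "20 0 0 0" --pt "15 0 0 0" --pt "10 0 0 0" --pt "5 0 0 0" --pt "0 0 0 0" --pt "0 0 0 0"

```text
clock: 28.42
position: [366.4, -275.4, 46.7]
ee_rot: [0.707, 0.006, -0.707, 0.007]
contact_force: [0.7, 0.5, -0.9]
gripper_width: 20.5
```

Run:
```python
from h import *
to(364,-281,12.7,.02); print(pose()[1])
shot("side","k4.png",(200,230,430,380),3.4)
```

```text
spin -0.1 shift [34.   5.5  2.6] j6 1.88 F [ 0.7  0.5 -0.9] w 20.5 t 28.4
[ 366.43630861 -275.39080262   46.71379204]
```

View pics/k4.png

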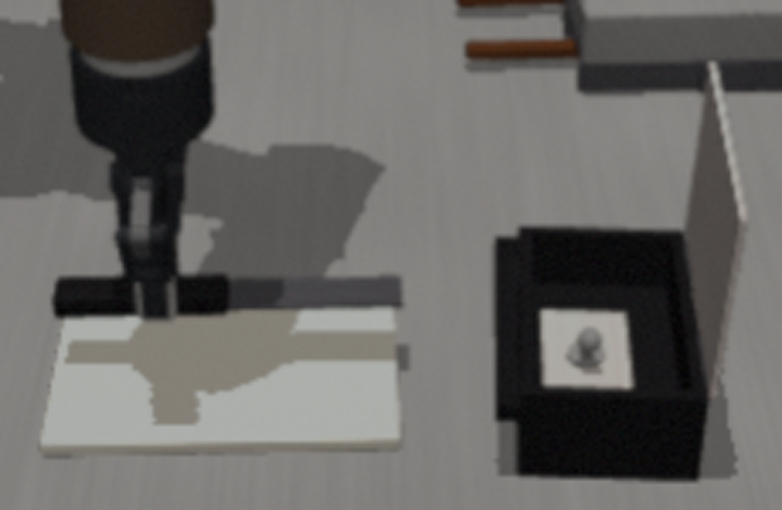

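The cover stands fully open at (715,65)–(740,220), and the knife is level in the grip. I'll lower it onto the board.

Call:
drive_tool --pt "6 2 1 0" --pt "8 2 1 0" --pt "8 1.5 0.6 0" --pt "5 0 0 0" --pt "3 0 0 0" --pt "2 0 0 0" --pt "1.5 0 0 0" --pt "0 0 0 0" --pt "0 0 0 0"

```text
clock: 29.22
position: [363.2, -280.7, 13.4]
ee_rot: [0.707, 0.006, -0.707, 0.006]
contact_force: [-0.0, 0.4, -0.3]
gripper_width: 20.5
```

Call:
drive_tool --pt "0 0 0 0" --pt "0 0 0 0" --pt "0 0 0 0" --pt "0 0 0 0" --pt "0 0 0 0" --grip 50

```text
clock: 29.63
position: [363.1, -280.7, 13.5]
ee_rot: [0.707, 0.006, -0.707, 0.006]
contact_force: [-0.2, 1.0, -0.3]
gripper_width: 50.2
```

Call:
drive_tool --pt "-5 0 0 0" --pt "-10 0 0 0" --pt "-20 0 0 0" --pt "-30 0 0 0" --pt "-30 0 0 0" --pt "-30 0 0 0" --pt "-25 0 0 0" --pt "-10 0 0 0" --pt "0 0 0 0" --pt "0 0 0 0"

```text
clock: 30.47
position: [362.8, -280.5, 173.7]
ee_rot: [0.708, 0.006, -0.707, 0.006]
contact_force: [0.8, 0.1, -1.1]
gripper_width: 49.8
```

Run:
```python
from h import *
bx,by,b=622.8,-297.1,-.054;c,s=np.cos(b),np.sin(b)
x,y=-10,-42; to(bx+c*x-s*y,by+s*x+c*y,120,b); p=pose()[1];print(p)
print([np.round([bx+c*x-s*y,by+s*x+c*y],1) for x,y in((-10,-42),(-10,-9),(80,0))])
```

```text
spin 4.09 shift [  54.    44.6 -250.4] j6 1.89 F [ 0.8  0.1 -1.1] w 49.8 t 30.5
[ 362.84528948 -280.48888574  173.65152444]
[array([ 610.5, -338.5]), array([ 612.3, -305.5]), array([ 702.7, -301.4])]
```

Call:
drive_tool --pt "0 2 -10 4.1" --pt "0 4 -20 0" --pt "0 6 -30 0" --pt "0 6 -32 0" --pt "0 6 -32 0" --pt "0 6 -32 0" --pt "0 6 -32 0" --pt "0 5 -28 0" --pt "0 4 -20 0" --pt "0 2 -10 0" --grip 0

```text
clock: 31.3
position: [607.6, -340.1, 169.4]
ee_rot: [-0.705, 0.018, 0.708, 0.019]
contact_force: [0.1, 0.4, -0.3]
gripper_width: 0.1
```

Call:
drive_tool --pt "0 0 0 0" --pt "0 0 0 0" --pt "0 0 0 0" --pt "0 0 0 0"

```text
clock: 31.63
position: [605.2, -339.9, 173.0]
ee_rot: [-0.706, 0.019, 0.707, 0.019]
contact_force: [0.7, 0.8, -0.5]
gripper_width: 0.0
```

Run:
```python
from h import *
bx,by,b=622.8,-297.1,-.054;c,s=np.cos(b),np.sin(b)
x,y=-14,-44; to(bx+c*x-s*y,by+s*x+c*y,38,b); p=pose()[1];print(p)
```

```text
spin 0.0 shift [135.    0.4  -1.5] j6 1.8 F [ 0.7  0.8 -0.5] w 0.0 t 31.6
[ 605.1665947  -339.87149714  172.99548906]
```

Now down into the box beside the toggle, then a look.

Call:
drive_tool --pt "8 0 -1 0" --pt "15 0 0 0" --pt "20 0 0 0" --pt "20 0 0 0" --pt "20 0 0 0" --pt "18 0 0 0" --pt "14 0 0 0" --pt "10 0 0 0" --pt "6 0 0 0" --pt "3 0 0 0"

```text
clock: 32.47
position: [606.8, -340.1, 38.5]
ee_rot: [-0.706, 0.019, 0.707, 0.019]
contact_force: [-1.0, 0.2, -0.1]
gripper_width: 0.1
```

Call:
drive_tool --pt "0 0 0 0" --pt "0 0 0 0"

```text
clock: 32.63
position: [607.8, -340.4, 40.2]
ee_rot: [0.707, -0.019, -0.706, -0.019]
contact_force: [-0.5, -0.5, 0.3]
gripper_width: -0.2
```

Run:
```python
from h import *
bx,by,b=622.8,-297.1,-.054;c,s=np.cos(b),np.sin(b)
x,y=-14,-9; to(bx+c*x-s*y,by+s*x+c*y,38,b); p=pose()[1];print(p)
shot("side","k5.png",(310,230,430,380),4)
```

```text
spin 0.03 shift [  2.1 -35.    1.3] j6 1.8 F [-0.5 -0.5  0.3] w -0.2 t 32.6
[ 607.77125051 -340.37758883   40.15587476]
```

View pics/k5.png

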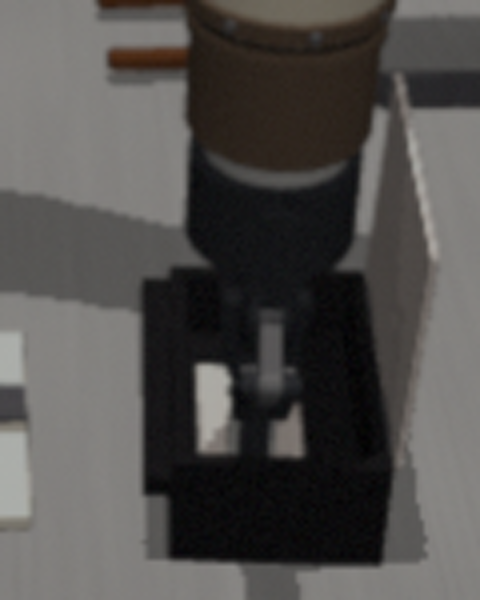

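The fingers are on the -y side of the toggle and clear of the cover. I'll push towards +y.

Call:
drive_tool --pt "1 -2 0 0" --pt "1 -4 0 0" --pt "0 -5 0 0" --pt "0 -5 0 0" --pt "0 -5 0 0" --pt "0 -5 0 0" --pt "0 -4 0 0" --pt "0 -2 0 0" --pt "0 0 0 0" --pt "0 0 0 0"

```text
clock: 33.52
position: [608.9, -307.7, 37.0]
ee_rot: [-0.707, 0.019, 0.707, 0.019]
contact_force: [0.7, 0.2, -0.1]
gripper_width: -0.0
```

Call:
drive_tool --pt "0 -2 0 0" --pt "0 -1 0 0" --pt "0 0 0 0"

```text
clock: 33.77
position: [608.9, -304.9, 36.7]
ee_rot: [-0.707, 0.019, 0.707, 0.019]
contact_force: [-1.3, -0.7, -0.0]
gripper_width: -0.2
```

Call:
drive_tool --pt "0 -1 0 0" --pt "0 -1 0 0" --pt "0 0 0 0"

```text
clock: 34.02
position: [608.9, -303.2, 37.0]
ee_rot: [-0.707, 0.019, 0.707, 0.019]
contact_force: [0.1, -1.8, -0.7]
gripper_width: 0.2
```

Call:
drive_tool --pt "0 -1 0 0" --pt "0 -1 0 0" --pt "0 0 0 0"

```text
clock: 34.27
position: [609.0, -302.7, 37.2]
ee_rot: [-0.707, 0.02, 0.707, 0.018]
contact_force: [-1.0, -7.3, -1.2]
gripper_width: -0.1
```

Call:
drive_tool --pt "0 -1 0 0" --pt "0 -0.5 0 0" --pt "0 0 0 0" --pt "0 0 0 0"

```text
clock: 34.6
position: [609.0, -302.4, 37.2]
ee_rot: [-0.707, 0.02, 0.707, 0.018]
contact_force: [-1.4, -10.6, -2.7]
gripper_width: 0.0
```

Call:
drive_tool --pt "0 4 0 0" --pt "0 8 0 0" --pt "0 4 0 0" --pt "-10 0 0 0" --pt "-20 0 0 0" --pt "-30 0 0 0" --pt "-35 0 0 0" --pt "-35 0 0 0" --pt "-30 0 0 0" --pt "-15 0 0 0"

```text
clock: 35.43
position: [610.3, -316.1, 218.9]
ee_rot: [0.71, -0.02, -0.704, -0.018]
contact_force: [0.8, -0.8, 0.7]
gripper_width: -0.0
```

Run:
```python
from h import *
bx,by,b=622.8,-297.1,-.054;c,s=np.cos(b),np.sin(b)
x,y=85,0; to(bx+c*x-s*y,by+s*x+c*y,210,b); p=pose()[1];print(p)
shot("side","k6.png",(250,230,430,380),4)
```

```text
spin 0.08 shift [  9.7 -19.6 -96.4] j6 1.76 F [ 0.8 -0.8  0.7] w -0.0 t 35.4
[ 610.25745656 -316.0696595   218.94937247]
```

View pics/k6.png

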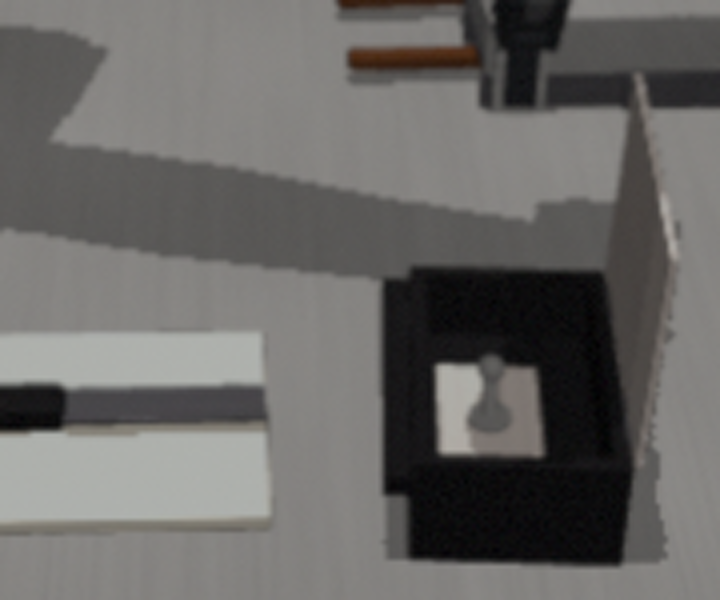

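The toggle now leans to +y, with its ball at (490,365) behind the pivot at (490,415). The knife lies on the board. Next I'll go over the cover and down behind it.

Call:
drive_tool --pt "0 -2 -6 0" --pt "0 -4 -14 0" --pt "0 -5 -18 0" --pt "0 -4 -20 0" --pt "0 -3 -18 0" --pt "0 -1.5 -12 0" --pt "0 0 -6 0" --pt "0 0 -2 0" --pt "0 0 0 0" --pt "0 0 0 0"

```text
clock: 36.32
position: [704.9, -301.4, 211.8]
ee_rot: [-0.706, 0.019, 0.707, 0.019]
contact_force: [-0.5, -1.0, -0.1]
gripper_width: -0.3
```

Call:
drive_tool --pt "5 0 0 0" --pt "12 0 0 0" --pt "15 0 0 0" --pt "15 0 0 0" --pt "10 0 0 0" --pt "5 0 0 0" --pt "2 0 0 0" --pt "0 0 0 0" --pt "0 0 0 0"

```text
clock: 37.07
position: [705.9, -301.6, 149.2]
ee_rot: [0.707, -0.019, -0.706, -0.019]
contact_force: [-0.4, -0.3, 0.8]
gripper_width: -0.1
```

Run:
```python
from h import *
bx,by,b=622.8,-297.1,-.054;c,s=np.cos(b),np.sin(b)
x,y=67.8,0; to(bx+c*x-s*y,by+s*x+c*y,155,b); p=pose()[1];print(p)
```

```text
spin 0.03 shift [-5.8  0.  15.4] j6 1.71 F [-0.4 -0.3  0.8] w -0.1 t 37.1
[ 705.9167833  -301.58296138  149.19078612]
```

Call:
drive_tool --pt "0 0 5 0" --pt "0 0 7 0" --pt "0 0 7 0" --pt "0.5 0 8 0" --pt "1 0 8 0" --pt "1 0 8 0" --pt "3 0 8 0" --pt "4 0 8 0" --pt "4 0 8 0" --pt "0 0 0 0"

```text
clock: 37.9
position: [636.1, -297.6, 134.2]
ee_rot: [-0.706, 0.019, 0.708, 0.02]
contact_force: [-0.9, 0.0, -0.1]
gripper_width: -0.2
```

Call:
drive_tool --pt "5 0 8 0" --pt "6 0 7.5 0" --pt "6 0 7 0" --pt "6.5 0 6 0" --pt "7 0 5 0" --pt "8 0 4.5 0" --pt "8 0 4 0" --pt "8 0 3 0" --pt "6 0 2 0" --pt "0 0 0 0"

```text
clock: 38.73
position: [590.0, -294.8, 72.1]
ee_rot: [-0.705, 0.019, 0.708, 0.02]
contact_force: [0.2, -1.1, 0.2]
gripper_width: 0.3
```

Run:
```python
from h import *
bx,by,b=622.8,-297.1,-.054;c,s=np.cos(b),np.sin(b)
x,y=-34,0; to(bx+c*x-s*y,by+s*x+c*y,64,b); p=pose()[1];print(p)
```

```text
spin -0.01 shift [8.1 0.5 1.1] j6 1.74 F [ 0.2 -1.1  0.2] w 0.3 t 38.7
[ 590.02208312 -294.82864485   72.13992316]
```

Call:
drive_tool --pt "3 0 0.5 0" --pt "3 0 0.5 0" --pt "2 0 0 0" --pt "1 0 0 0" --pt "0 0 0 0"

```text
clock: 39.15
position: [590.7, -295.2, 65.1]
ee_rot: [-0.707, 0.019, 0.707, 0.019]
contact_force: [0.7, -0.7, -0.2]
gripper_width: 0.3
```

Call:
drive_tool --pt "1 0 0 0" --pt "0.5 0 0 0" --pt "0 0 0 0" --pt "0 0 0 0"

```text
clock: 39.48
position: [590.8, -295.2, 64.2]
ee_rot: [0.707, -0.019, -0.707, -0.019]
contact_force: [-0.4, -0.3, 0.8]
gripper_width: 0.4
```

Call:
drive_tool --pt "1 0 0 0" --pt "1 0 0 0" --pt "0 0 0 0" --pt "0 0 0 0"

```text
clock: 39.82
position: [590.9, -295.3, 64.0]
ee_rot: [0.707, -0.019, -0.707, -0.018]
contact_force: [-2.8, 2.6, 9.3]
gripper_width: -0.2
```

Call:
drive_tool --pt "1 0 0 0" --pt "0.5 0 0 0" --pt "0 0 0 0" --pt "0 0 0 0"

```text
clock: 40.15
position: [590.9, -295.3, 63.9]
ee_rot: [0.707, -0.019, -0.706, -0.018]
contact_force: [-4.8, 4.8, 15.4]
gripper_width: 0.3
```

The cover is pressed shut at z=64 with 15 N. I'll raise the tool, move off the scene, and do the final check.

Call:
drive_tool --pt "-5 0 0 0" --pt "-15 0 0 0" --pt "-30 0 0 0" --pt "-35 0 0 0" --pt "-35 -5 10 0" --pt "-30 -15 20 0" --pt "-10 -25 25 0" --pt "0 -30 25 0" --pt "0 -25 15 0" --pt "0 -10 5 0"

```text
clock: 40.98
position: [494.4, -177.8, 220.9]
ee_rot: [0.707, -0.018, -0.707, -0.019]
contact_force: [0.2, 0.5, 0.0]
gripper_width: -0.2
```

Call:
drive_tool --pt "0 0 0 0" --pt "0 0 0 0" --pt "0 0 0 0" --pt "0 0 0 0"

```text
clock: 41.32
position: [497.4, -180.8, 219.8]
ee_rot: [-0.707, 0.019, 0.707, 0.019]
contact_force: [0.1, 0.3, -0.7]
gripper_width: 0.3
```

Run:
```python
from h import *
print(pose()[1]); handles(); handles("side")
t=cv2.cvtColor(arm.get_image("top"),cv2.COLOR_RGB2BGR); g=cv2.cvtColor(arm.get_image("side"),cv2.COLOR_RGB2BGR)
a=cv2.resize(t[100:360,90:560],None,fx=1.6,fy=1.6,interpolation=2)[:, :752]; q=cv2.resize(g[120:440,190:470],(525,600))
w=np.zeros((600,800,3),np.uint8)
a=cv2.resize(t[110:360,95:550],(800,440))[:300]  # placeholder size
a=cv2.resize(t[110:360,95:550],(400,220)); b=cv2.resize(t[185:365,400:490],(190,380)); c=cv2.resize(g[140:440,200:470],(400,444))
w[:220,:400]=a; w[220:600,:190]=b; w[:444,400:]=c
cv2.imwrite("pics/f.png",np.clip(w*1.3,0,255).astype(np.uint8))
# bystander drift vs start
t0=cv2.imread("pics/top0.png");
for n,(x0,y0,x1,y1) in dict(bottle=(110,160,165,215),cup=(98,265,145,310),bowl=(500,228,550,278)).items(): print(n,round(float(np.abs(t[y0:y1,x0:x1].astype(int)-t0[y0:y1,x0:x1]).mean()),2))
```

```text
[ 497.38598434 -180.75279165  219.80133577]
handle px [129. 184.] near [674.5 546.8] far [684.5 506.1] yaw -1.332 n 27
handle px [142. 193.] near [640.2 456.5] far [673.3 538.6] yaw 1.188 n 223
handle px [275. 222.] near [556.9 134.8] far [635.7 138.6] yaw 0.048 n 138
handle px [306. 230.] near [559.2  54.8] far [614.   60.9] yaw 0.11 n 74
handle px [346. 214.] near [552.9 208.7] far [634.  215.5] yaw 0.084 n 106
handle px [350. 229.] near [557.4 129.7] far [637.3 134.3] yaw 0.058 n 126
handle px [354. 244.] near [561.3  50.2] far [641.4  54.9] yaw 0.058 n 144
bottle 2.41
cup 2.29
bowl 2.35
```

View pics/f.png

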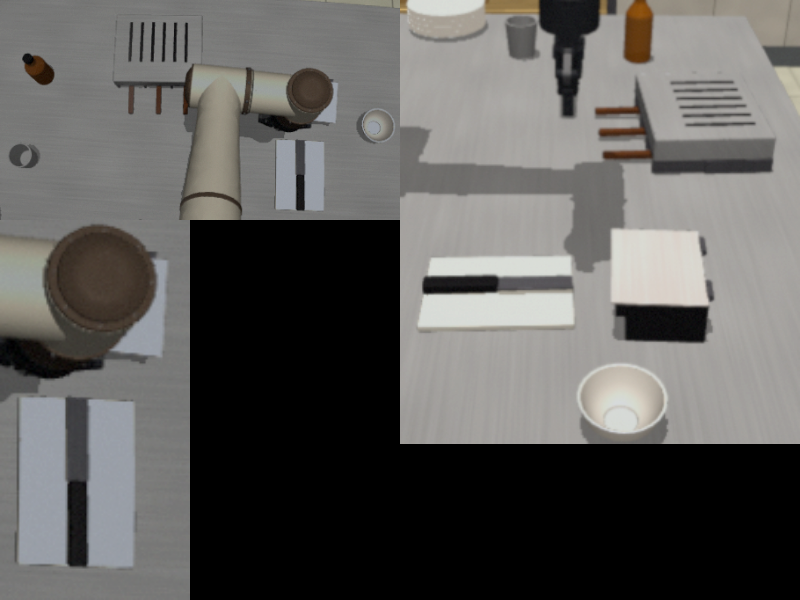

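The final picture shows three handles sticking out evenly, the cover flat on the box, the knife on the board, and the bystanders where they were. I'm handing in.

```bash
python3 -c "
from bench import arm; print(arm.job_done())"
```

```text
the job is handed in; nothing more can be done
None
```

The job is handed in at about 41 s on the robot's clock, with every step done in the order asked; no verdict came back.

**Pans:** Three pans were on the counter. I slid each into its own lane until the push force rose at the rear stop (11–17 N). The last side view shows about 80 mm of each handle in front of the hood, as it should be when home.

**Switch box:** I pried the cover up with the palette knife and opened it to its stop. The knife then went back on the board. I pushed the toggle to its +y end stop (about 10 N), and the side view showed it leaning that way. I then pressed the cover shut; it stopped at its shut height of 64 mm under 15 N.

**Last checks:** The final pictures show the cover flat on the box and the knife lying on the board. The bottle, bowl and cup showed no visible change from the start.

**Disagreements and limits:**
- The two cameras differed by about 5 mm in y on the pan handles. I used the top camera, and the pans went in cleanly.
- The arm hid part of one handle and the box in the last top view, so those two were confirmed only from the side.
- I saw no knocked pan and no grip slip.

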